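Roll the tumbling barrel mouth-up and brush it out

TASK

Roll the small tumbling barrel along the bench, without picking it up, until the mouth in its side faces straight up. Then take the brush out of its pot and scrub inside the barrel, down to the bottom, well up again and down to the bottom once more. Finally stand the brush back in its pot and leave the barrel resting with its mouth still straight up; do not disturb the tape measure, the box of screws or the jar.

Things in the scene. Friction and masses are not known exactly. Their poses are not given: they have to be found in the camera images.
- barrel: loose barrel, 0.5 kg, lying on two rubber tyres (radius 54, 14 mm thick; 168 mm over both) that close the ends of a hollow 12-sided aluminium shell, 140 mm long, outer radius 38, inner 34 mm. Origin on the axis at mid length, z along the axis, x out through the mouth. Starts with the mouth turned 50 to 112 degrees from up to the left (+y), to be rolled right (0.94 mm per degree)
- mouth (a point): centre of the mouth's outer edge: a round steel collar at mid length, 42 mm clear inner diameter, 52 mm outer diameter, standing 44 mm from the axis (so it stays inside the tyres' radius)
- batten: dark wooden stop batten screwed to the bench to the left of the barrel, 170 mm long, 14 mm wide, 14 mm high, parallel to the barrel's axis; origin at its middle on the bench, z along its length, y across it and level
- brush: loose long brush standing upright in its pot, bristle head down (60 g, 204 mm long); origin at the centre of the lower end, z along it to the handle. Stiff round bristle head 23 mm diameter and 45 mm long, then a 6 mm steel stem, then a round wooden handle from 138 to 204 mm, 18 mm diameter
- brush_tip (a point): centre of the lower end of the bristle head
- brush_handle (a point): middle of the wooden handle, 172 mm above the brush tip, a good place to grip from above
- brush_pot: fixed steel pot for the brush on a round foot (64 mm diameter, 5 mm): 72 mm high, 30 mm inner diameter, flaring to 46 mm at its mouth; origin at the centre of its underside, z up
- pot_floor (a point): centre of the pot's inner floor, 6 mm above the bench; the brush tip rests here
- tape_measure: yellow tape measure, 73 x 38 x 66 mm, right of the work; not to be disturbed; origin at the centre of its underside
- screw_box_1: cardboard box of screws, 60 x 85 x 41 mm, near the front edge; not to be disturbed; origin at the centre of its underside
- screw_jar: clear jar of screws, 66 mm diameter, 68 mm high, far right of the work; not to be disturbed; origin at the centre of its underside

How it is judged:
On the way, in this order (a step that is already met when the one before it is completed fails the run):
1. the barrel lies still with its mouth within 11 degrees of straight up, the brush not yet in it (angle between barrel's own x axis and vertical below 0.2 rad and linear speed of barrel below 0.01 m/s and angular speed of barrel below 0.15 rad/s and distance between brush_tip and barrel above 0.06 m), for 0.3 s.
2. the brush reaches down through the mouth to within 12 mm of the barrel's bottom (z of brush_tip in the frame of barrel between -0.025 and 0.025 m and y of brush_tip in the frame of barrel between -0.025 and 0.025 m and angle between barrel's own x axis and vertical below 0.3 rad and x of brush_tip in the frame of barrel below -0.022 m), for 0.05 s.
3. the brush is drawn up again by 27 mm or more, above the middle of the barrel (x of brush_tip in the frame of barrel above 0.005 m), for 0.05 s.
4. the brush reaches the barrel's bottom a second time (all of step 2), for 0.05 s.
At the end, for the whole second after the job is handed in: The barrel rests on the bench with its mouth within 0.2 rad (11 degrees) of straight up, and the brush stands released in its pot, its tip within 10 mm of the pot's floor and 12 mm of its centre, leaning less than 0.25 rad; both at rest (angle between barrel's own x axis and vertical below 0.2 rad and linear speed of barrel below 0.01 m/s and angular speed of barrel below 0.15 rad/s and horizontal distance between brush_tip and pot_floor below 0.012 m and z of brush_tip in the frame of pot_floor below 0.01 m and angle between brush's own z axis and vertical below 0.25 rad and linear speed of brush below 0.02 m/s); the robot touches nothing.
It fails at once if the barrel is lifted more than 20 mm off the bench (height (world z) of barrel above 0.074 m).
It fails at once if the tape measure is moved more than 25 mm (distance of tape_measure from where it was at the start of the episode above 0.025 m).
It fails at once if the box of screws is moved more than 25 mm (distance of screw_box_1 from where it was at the start of the episode above 0.025 m).
It fails at once if the jar of screws is moved more than 25 mm (distance of screw_jar from where it was at the start of the episode above 0.025 m).
It also fails if it takes over 72 s, if anything falls off the work surface, if the arm or the gripper's body presses on something with over 40 N, if the wrist force passes 120 N, or if a joint passes its speed limit or range.

ROBOT

A 7-joint arm with a two-finger parallel gripper is mounted at the origin on a cart in front of the work surface, level with it; the furniture and walls round the work are solid. World frame = base frame: x ahead of the robot, y to its left, z up, the work surface at z = 0. Lengths are in m, angles in rad, forces in N, time in s.
With the tool pointing down it reaches from about 0.4 to 0.85 m from the base axis. Payload 10.4 kg.
Tool frame: the origin (TCP) lies on the centre line of the jaws, within the pads' length; the fingertips stand 17 mm ahead of it and the grasp point (between the pads) lies 2 mm behind it; z points along the fingers, y is the line along which they close (so a half turn about z gives the same grasp; the last joint's range is limited). The gripper opens to 85 mm and grips with 20 to 120 N. Pads are 22 mm wide; open, the fingers measure 114 mm over their backs; the gripper's body (76 mm by 85 mm) begins 54 mm behind the grasp point. The pads swing forward as they close: fully open they stand 13 mm farther back than shut.
Start: joints at [1.088, 0.332, -0.065, 1.46, 0.022, 1.35, -0.088], TCP at [0.277, -0.56, 0.248] pointing down, gripper open.
Joint ranges: [-2.6, 2.6], [-0.5, 2.12], [-1.47, 1.34], [0.16, 2.42], [-1.27, 4.41], [0.06, 2.06], [-2.6, 2.6]. Speed limits (rad/s): [2.22, 2.22, 2.79, 2.79, 3.14, 3.14, 3.14].

INTERFACE

Orientations are given as a 3x3 rotation matrix whose columns are the frame's x, y, z axes.
In Python, from rig import monitor, optics, sign_off, nets gives the robot as it stands. The module is installed in compiled form; this text tells all that it offers.
- The arm moves only by the shell command python3 -m creep 'ROWS' [OPENING] [FORCE]. ROWS is JSON, a list that holds one entry, the list of rows, each a list of 6 numbers: the shift along the tool's x, y, z in cm, then the turn, a rotation vector about the tool's x, y, z in rad. A call has 1 to 10 rows; each row shifts and turns the commanded pose from where the row before left it, along the tool's axes as they then stand; what a row does not reach is not made up. A row lasts 1/10 s, in which the tool goes at most 50 mm and 8.59 degrees, less where a joint would pass 70% of its speed; a pose out of reach is approached as far as the arm can. A call with a gripper value outside its range is refused whole. OPENING is the opening, from -1 (shut) to 1 (fully open), set as the call begins (- or left out, the last holds). The fingers move at their own pace and stop on an object; FORCE is the grip in N (left out, the last holds). Time passes only in rows, so rows that do not move let the fingers close. It gives the time, the measured TCP pose, the force, the opening and the grip force at its end, in the units of the state.
- monitor.read_state(): the state, without advancing time (a new reading comes with each control period).
- optics.grab_frame(name): name is "scene" or "side" or "wrist"; returns (picture, depth): 420x560x3 uint8, red, green, blue; 420x560 float32, m along the optical axis (not along the pixel's ray), 0 where there is no reading.
- optics.get_calibration(name): a dict with "camera_matrix" (3x3 intrinsics, pixels), "world_to_cam" (4x4, takes a point from world to camera coordinates). Camera axes: x right, y down, z forward; pixel columns grow to the right and rows downward; lengths in m; the calibration is good to about 2 mm. A picture is of the moment at which its call begins: read the wrist's pose just before it. get_calibration takes no time and is no camera call; for the wrist camera it gives the pose at the moment of the call.
- sign_off(): hands the job in; it is judged then, once.
Trained networks look in the newest picture that a camera, given by its name, has taken for a name from the list of things; names that differ only in an ending like _2 or _b are one class to them, and where a whole thing is asked for, a point or a joint stands for the part that bears it (a point fixed in the world has none). Each returns a list of dicts, best first, with "confidence" (0 to 1); they miss things now and then, are a little off and sometimes report something else, mostly with a low value. They report only what shows in the picture. A call takes as long as a camera call.
- nets.search_frame(camera, name): "box" ([left, top, right, bottom] in pixels, round what is visible of it).
The state is a dict: "time_s": time; "q": joint angles; "joint_vel": joint speeds; "joint_efforts": joint torques, N m; "tcp_pos": TCP position; "ee_rot": TCP orientation; "ft_force": force on the tool from outside, world axes, zero at the start; "wrist_torque": the same for the moment, N m; "opening": opening from 0.0 (shut) to 1.0 (fully open); "gripper_force": force on a finger pad.
Only numpy, scipy, OpenCV 4.12 (cv2) and the standard library are available. Lean on these libraries where they do the work, as an engineer would, in place of code of your own. Each camera call takes 0.05 s, during which the arm holds its last target. There are 200 camera calls.

## Working session

There is one attempt and no reset: what is moved stays moved. The work goes in short steps, Python scripts to look and compute and a shell command to move; the robot and the scene stay as the last step left them, time stands still between calls to the robot, and variables do not carry over. Pictures are saved under pics/ and viewed, at most 10 in all, crops included, and the job is handed in when it is done.

```bash
mkdir -p pics; cat > h.py <<'E'
import numpy as np, cv2
from rig import monitor, optics, nets
def grab(c):
    K=optics.get_calibration(c); p,d=optics.grab_frame(c)
    return p,d,np.array(K["camera_matrix"]),np.array(K["world_to_cam"])
def cloud(d,K,T):
    v,u=np.mgrid[:d.shape[0],:d.shape[1]]
    P=np.stack([(u-K[0,2])/K[0,0]*d,(v-K[1,2])/K[1,1]*d,d],-1)
    W=(P-T[:3,3])@T[:3,:3]
    W[d<=0]=np.nan
    return W
def save(n,p): cv2.imwrite('pics/'+n,p[:,:,::-1])
E
python3 - <<'E'
from h import *
s=monitor.read_state(); print({k:np.round(v,3) for k,v in s.items()})
ims=[]
for c in ["scene","side"]:
    p,d,K,T=grab(c); W=cloud(d,K,T); np.savez(c+'.npz',p=p,d=d,W=W,K=K,T=T)
    save(c+'0.png',p)
    print(c,'campos',np.round(-T[:3,:3].T@T[:3,3],3),'fwd',np.round(T[2,:3],2))
    for n in ["barrel","mouth","batten","brush","brush_pot","tape_measure","screw_box_1","screw_jar"]:
        for r in nets.search_frame(c,n)[:2]:
            b=np.array(r["box"]); l,t,rr,bb=b.astype(int); w=W[max(t,0):bb+1,max(l,0):rr+1].reshape(-1,3); w=w[~np.isnan(w[:,0])]
            m=w[w[:,2]>.006]
            print(n,round(r["confidence"],2),np.round(b),np.round(np.percentile(m,[3,50,97],axis=0),3).tolist() if len(m) else None)
E
```

```text
{'time_s': np.float64(0.0), 'q': array([ 1.088,  0.333, -0.065,  1.461,  0.022,  1.35 , -0.088]), 'joint_vel': array([-0.001,  0.001,  0.001,  0.   ,  0.001,  0.001, -0.001]), 'joint_efforts': array([-1.0000e-03, -6.2543e+01,  4.9000e-02, -3.9161e+01,  1.6000e-02,
        1.0000e-02,  0.0000e+00]), 'tcp_pos': array([ 0.277, -0.56 ,  0.247]), 'ee_rot': array([[ 0.896,  0.444, -0.001],
       [ 0.444, -0.896,  0.001],
       [-0.   , -0.001, -1.   ]]), 'ft_force': array([-0.208, -0.096,  0.575]), 'wrist_torque': array([0.025, 0.022, 0.011]), 'gripper_force': np.float64(0.0), 'opening': np.float64(0.999)}
scene campos [-0.188 -0.923  1.01 ] fwd [ 0.51  0.52 -0.69]
barrel 0.65 [246. 187. 304. 246.] [[0.24, -0.543, 0.015], [0.443, -0.26, 0.086], [0.567, -0.18, 0.457]]
barrel 0.16 [362. 216. 385. 250.] [[0.599, -0.492, 0.009], [0.625, -0.462, 0.041], [0.665, -0.429, 0.067]]
mouth 0.64 [246. 186. 299. 246.] [[0.251, -0.51, 0.013], [0.451, -0.255, 0.083], [0.568, -0.164, 0.346]]
batten 0.64 [200. 140. 207. 177.] [[0.152, -0.422, 0.061], [0.448, 0.033, 0.156], [0.459, 0.061, 0.584]]
batten 0.
[... 957 characters left out ...]
.007], [0.457, -0.139, 0.013], [0.576, 0.047, 0.209]]
brush 0.58 [225. 284. 243. 355.] [[0.441, 0.019, 0.046], [0.451, 0.041, 0.092], [0.471, 0.059, 0.209]]
brush_pot 0.78 [223. 329. 262. 376.] [[0.43, 0.018, 0.009], [0.449, 0.041, 0.054], [0.472, 0.06, 0.09]]
tape_measure 0.9 [323. 178. 350. 205.] [[0.407, -0.619, 0.009], [0.43, -0.532, 0.038], [0.461, -0.512, 0.065]]
tape_measure 0.43 [221. 328. 260. 378.] [[0.43, 0.018, 0.009], [0.449, 0.041, 0.054], [0.472, 0.06, 0.093]]
screw_box_1 0.79 [312. 282. 347. 329.] [[0.301, -0.19, 0.009], [0.329, -0.135, 0.039], [0.359, -0.109, 0.041]]
screw_jar 0.94 [245. 175. 275. 210.] [[0.601, -0.489, 0.008], [0.629, -0.439, 0.044], [0.662, -0.424, 0.066]]
```

```bash
python3 - <<'E'
import cv2,numpy as np
a=cv2.imread('pics/side0.png')[200:390,190:370]; b=cv2.imread('pics/scene0.png')[130:330,170:400]
a=cv2.resize(a,(400,422),interpolation=cv2.INTER_CUBIC); b=cv2.resize(b,(400,348),interpolation=cv2.INTER_CUBIC)
o=np.zeros((422,800,3),np.uint8);o[:,:400]=a;o[:348,400:]=b;cv2.imwrite('pics/c0.png',o)
# barrel fit from both clouds
Ws=[]
for c in ['scene','side']:
    W=np.load(c+'.npz')['W'].reshape(-1,3); W=W[~np.isnan(W[:,0])]; Ws.append(W)
W=np.vstack(Ws); m=(W[:,0]>.38)&(W[:,0]<.62)&(W[:,1]>-.33)&(W[:,1]<-.1)&(W[:,2]>.02)&(W[:,2]<.12)
B=W[m]; print(len(B))
from scipy.optimize import least_squares
# tyre points: r in 54 at |s| 70..84; shell r38; unknown cx,cy,yaw
def res(p):
    cx,cy,a=p; s=(B[:,0]-cx)*np.cos(a)+(B[:,1]-cy)*np.sin(a); t=-(B[:,0]-cx)*np.sin(a)+(B[:,1]-cy)*np.cos(a)
    r=np.hypot(t,B[:,2]-.054)
    # solid distance: union of shell cyl, two tyres
    def cyl(s,r,s0,h,R):
        dx=np.abs(s-s0)-h; dr=r-R
        return np.maximum(dx,dr)*((dx<=0)|(dr<=0)|1)
    d=np.min(np.abs([cyl(s,r,0,.07,.038),cyl(s,r,.077,.007,.054),cyl(s,r,-.077,.007,.054)]),axis=0)
    return np.minimum(d,.03)
best=None
for a in [-.3,-.15,0,.15,.3]:
  for y in (-.24,-.22,-.2):
    f=least_squares(res,[.495,y,a],loss='soft_l1',f_scale=.002,x_scale=[.01,.01,.1],diff_step=1e-3)
    if best is None or f.cost<best.cost: best=f
print(best.x,best.cost,np.median(np.abs(res(best.x))))
cx,cy,a=best.x
# batten
t=W[(W[:,0]>.4)&(W[:,0]<.6)&(W[:,1]>-.17)&(W[:,1]<-.05)&(W[:,2]>.008)&(W[:,2]<.02)]
print('batten',np.percentile(t,[1,50,99],axis=0).round(3).tolist(), np.polyfit(t[:,0],t[:,1],1))
# brush
for lo,hi in [(.1,.135),(.15,.205),(.205,.225),(.06,.078)]:
  for w in Ws:
    q=w[(np.hypot(w[:,0]-.45,w[:,1]-.038)<.04)&(w[:,2]>lo)&(w[:,2]<hi)]; print(lo,len(q),np.percentile(q,[2,50,98],axis=0).round(3).tolist() if len(q) else '')
E
```

```text
4686
[ 0.49202653 -0.2417277  -0.17909391] 0.008537597304499253 0.0010753448147634778
batten [[0.421, -0.167, 0.008], [0.495, -0.147, 0.012], [0.585, -0.128, 0.016]] [-0.17120254 -0.06187817]
0.1 18 [[0.446, 0.032, 0.102], [0.449, 0.036, 0.117], [0.451, 0.039, 0.132]]
0.1 43 [[0.448, 0.037, 0.102], [0.45, 0.041, 0.117], [0.453, 0.042, 0.133]]
0.15 92 [[0.441, 0.025, 0.153], [0.445, 0.031, 0.178], [0.456, 0.042, 0.204]]
0.15 249 [[0.442, 0.036, 0.151], [0.446, 0.046, 0.177], [0.457, 0.048, 0.204]]
0.205 6 [[0.44, 0.028, 0.206], [0.441, 0.033, 0.207], [0.445, 0.039, 0.21]]
0.205 93 [[0.441, 0.031, 0.205], [0.45, 0.041, 0.208], [0.459, 0.048, 0.21]]
0.06 115 [[0.427, 0.014, 0.06], [0.451, 0.041, 0.068], [0.474, 0.062, 0.075]]
0.06 308 [[0.427, 0.014, 0.061], [0.452, 0.033, 0.068], [0.474, 0.063, 0.073]]
```

View pics/c0.png

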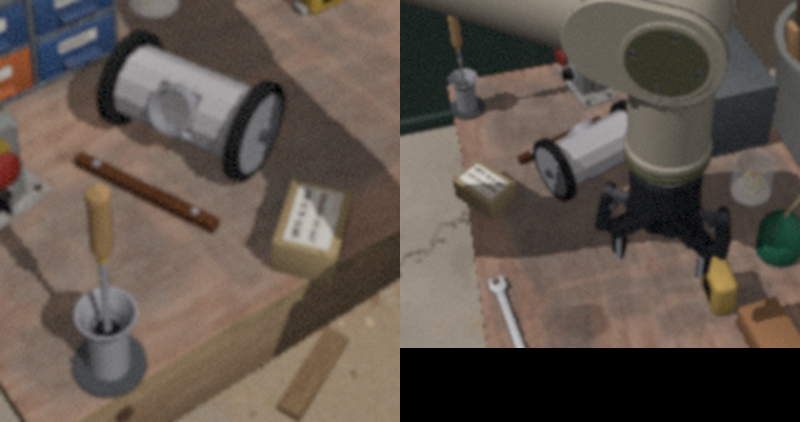

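The side crop shows the barrel with its collar facing left towards the camera, around side pixel (267,249). The batten lies in front of it and the brush stands upright in its pot at lower left. Next I compute the mouth angle and the travel.

```bash
cat >> h.py <<'E'
def mouth(W,c,a,zc=.054):
    W=W.reshape(-1,3); W=W[~np.isnan(W[:,0])]
    s=(W[:,0]-c[0])*np.cos(a)+(W[:,1]-c[1])*np.sin(a); t=-(W[:,0]-c[0])*np.sin(a)+(W[:,1]-c[1])*np.cos(a)
    z=W[:,2]-zc; r=np.hypot(t,z); m=(abs(s)<.03)&(r>.0405)&(r<.05)
    return s[m],np.degrees(np.arctan2(t[m],z[m])),r[m]
def tool(target,a_x,s=None):
    "shift to world target and turn about tool z to heading a_x of tool x, in tool axes now (cm, rad)"
    s=s or monitor.read_state(); R=np.array(s['ee_rot']); d=R.T@(np.array(target)-s['tcp_pos'])*100
    h=np.arctan2(R[1,0],R[0,0]); w=-(a_x-h)
    return np.round(d,2),round((w+np.pi)%(2*np.pi)-np.pi,3)
E
python3 - <<'E'
from h import *
c=[.492,-.2417];a=-.179
for n in ['side','scene']:
    s,th,r=mouth(np.load(n+'.npz')['W'],c,a); print(n,len(s),np.percentile(th,[2,25,50,75,98]).round(1) if len(s) else '',np.percentile(s,[2,50,98]).round(4) if len(s) else '')
u=np.array([np.cos(a),np.sin(a)]); g=np.array(c)+.02*u; print('above',g)
print(tool([.492,-.242,.30],a))
E
```

```text
side 153 [26.4 39.8 60.2 85.9 98.1] [-0.0256 -0.002   0.0236]
scene 179 [-124.2  -89.3  -45.7   25.5   50.1] [-0.0283 -0.003   0.0286]
above [ 0.51168044 -0.24526091]
(array([ 33.35, -18.98,  -5.17]), np.float64(0.639))
```

```bash
python3 -m creep '[[[3.7,-2.1,-0.57,0,0,0],[3.7,-2.1,-0.57,0,0,0],[3.7,-2.1,-0.57,0,0,0],[3.7,-2.1,-0.57,0,0,0],[3.7,-2.1,-0.57,0,0,0],[3.7,-2.1,-0.57,0,0,0],[3.7,-2.1,-0.57,0,0,0],[3.7,-2.1,-0.57,0,0,0],[3.7,-2.1,-0.57,0,0,0]]]' 1 && python3 -m creep '[[[0,0,0,0,0,0.13],[0,0,0,0,0,0.13],[0,0,0,0,0,0.13],[0,0,0,0,0,0.13],[0,0,0,0,0,0.12],[0,0,0,0,0,0],[0,0,0,0,0,0]]]'
python3 - <<'E'
from h import *
for c in ["scene","side","wrist"]:
    p,d,K,T=grab(c); W=cloud(d,K,T); np.savez(c+'.npz',p=p,d=d,W=W,K=K,T=T)
save('w1.png',p)
print('wcam',-T[:3,:3].T@T[:3,3])
E
```

```text
time_s: 1.8
tcp_pos: [0.4926, -0.2414, 0.3001]
ee_rot: [[0.896, 0.444, 0.001], [0.444, -0.896, -0.001], [0.0, 0.001, -1.0]]
ft_force: [0.2, -0.1, -0.2]
opening: 1.002
gripper_force: 0.0
time_s: 2.5
tcp_pos: [0.4919, -0.2429, 0.2996]
ee_rot: [[0.984, -0.176, 0.0], [-0.176, -0.984, -0.0], [0.0, 0.0, -1.0]]
ft_force: [0.1, -0.3, 0.7]
opening: 1.004
gripper_force: 0.0
wcam [ 0.5595228  -0.25564805  0.42549965]
```

View pics/w1.png

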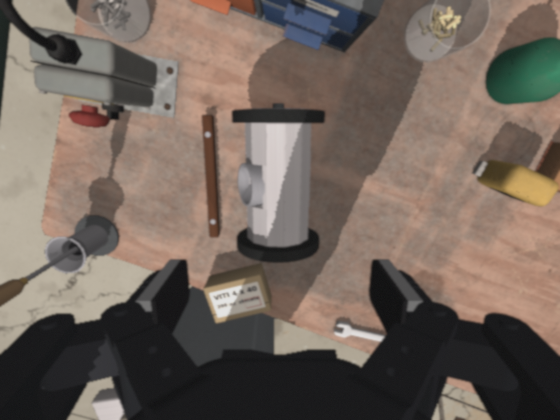

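The wrist view shows the barrel from above: tyres at (278,115) and (277,243), the collar on its left side at (250,185), and the batten at (210,175). I refit the barrel from this view.

```bash
cat >> h.py <<'E'
from scipy.optimize import least_squares
def fitbarrel(Ws,x0):
    W=np.vstack([w.reshape(-1,3) for w in Ws]); W=W[~np.isnan(W[:,0])]
    x,y,a=x0
    def st(p,B): 
        cx,cy,a=p; return (B[:,0]-cx)*np.cos(a)+(B[:,1]-cy)*np.sin(a), -(B[:,0]-cx)*np.sin(a)+(B[:,1]-cy)*np.cos(a)
    s,t=st(x0,W); B=W[(abs(s)<.095)&(abs(t)<.065)&(W[:,2]>.025)&(W[:,2]<.115)]
    def res(p):
        s,t=st(p,B); r=np.hypot(t,B[:,2]-.054)
        f=lambda s0,h,R: np.maximum(abs(s-s0)-h,r-R)
        d=np.min(np.abs([f(0,.07,.0375),f(.077,.007,.054),f(-.077,.007,.054)]),axis=0)
        return np.minimum(d,.02)
    best=min((least_squares(res,[x+dx,y+dy,a+da],loss='soft_l1',f_scale=.002,x_scale=[.01,.01,.1],diff_step=1e-3) for dx in(-.004,.004) for dy in(-.006,0,.006) for da in(-.05,.05)),key=lambda f:f.cost)
    return best.x,len(B),np.median(abs(res(best.x)))
E
python3 - <<'E'
from h import *
D={c:np.load(c+'.npz')['W'] for c in ['scene','side','wrist']}
for k in (['wrist'],['side'],['scene'],['wrist','side']):
    x,n,m=fitbarrel([D[c] for c in k],[.492,-.242,-.179]); print(k,x.round(4),n,m.round(4))
    for q in k:
        s,th,r=mouth(D[q],x[:2],x[2]); print('  ',q,len(th),np.percentile(th,[2,50,98]).round(1), np.percentile(s,[2,50,98]).round(4))
W=D['wrist'].reshape(-1,3);W=W[~np.isnan(W[:,0])]
t=W[(abs(W[:,0]-.5)<.15)&(abs(W[:,1]+.24)<.15)&(W[:,2]<.01)];print('bench z',np.median(t[:,2]))
t=W[(abs(W[:,0]-.5)<.15)&(abs(W[:,1]+.24)<.08)];print('max z',np.percentile(t[:,2],99.5))
E
```

```text
['wrist'] [ 0.4907 -0.2415 -0.1814] 10901 0.0009
   wrist 690 [-104.    39.4   93.8] [-0.0239  0.0011  0.0239]
['side'] [ 0.4922 -0.2409 -0.1798] 2852 0.0009
   side 143 [28.7 61.  96.6] [-0.0245 -0.0001  0.0236]
['scene'] [ 0.4918 -0.2432 -0.18  ] 2086 0.0012
   scene 120 [-125.2   -9.9   54.3] [-0.0269 -0.0022  0.0285]
['wrist', 'side'] [ 0.4913 -0.2415 -0.1818] 13753 0.001
   wrist 688 [-104.    39.1   93.7] [-0.0244  0.0005  0.0236]
   side 149 [28.7 61.7 96.6] [-0.024   0.001   0.0249]
bench z 0.0002747084286781286
max z 0.3837288779444833
```

```bash
python3 - <<'E'
from h import *
a=-.181
print(tool([.4913+.048*np.cos(a),-.2415+.048*np.sin(a),.064],a))
E
```

```text
(array([ 4.71, -0.12, 23.56]), np.float64(0.003))
```

```bash
python3 -m creep '[[[1.2,-0.03,4,0,0,0],[1.2,-0.03,4,0,0,0],[1.2,-0.03,4,0,0,0],[1.11,-0.03,4,0,0,0.003],[0,0,2.5,0,0,0],[0,0,0,0,0,0],[0,0,0,0,0,0]]]' 1 20 && python3 -m creep '[[[0,0,1,0,0,0],[0,0,1,0,0,0],[0,0,1,0,0,0],[0,0,1,0,0,0],[0,0,1,0,0,0],[0,0,0,0,0,0],[0,0,0,0,0,0]]]'
python3 - <<'E'
from h import *
p,d,K,T=grab('wrist'); save('w2.png',p)
a=-.181;print(tool([.4913+.048*np.cos(a),-.2415+.048*np.sin(a),.064],a))
E
```

```text
time_s: 3.35
tcp_pos: [0.5386, -0.2504, 0.1154]
ee_rot: [[0.983, -0.182, 0.0], [-0.182, -0.983, -0.0], [0.0, 0.0, -1.0]]
ft_force: [-0.2, 0.8, 0.2]
opening: 0.997
gripper_force: 0.0
time_s: 4.05
tcp_pos: [0.5384, -0.2502, 0.0644]
ee_rot: [[0.983, -0.182, -0.0], [-0.182, -0.983, 0.0], [-0.0, -0.0, -1.0]]
ft_force: [0.4, 0.5, 0.9]
opening: 1.0
gripper_force: 0.0
(array([-0.02, -0.01,  0.08]), np.float64(-0.002))
```

View pics/w2.png

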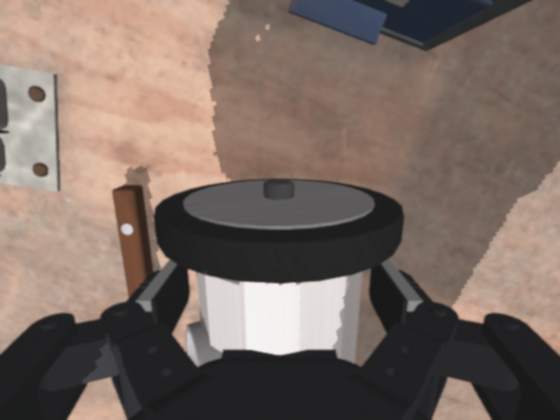

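The fingers straddle the shell between the tyre and the collar, with a gap on both sides and no contact. Now I roll it right.

```bash
python3 -m creep '[[[0,0.3,0,0,0,0],[0,0.5,0,0,0,0],[0,0.6,0,0,0,0],[0,0.6,0,0,0,0],[0,0.6,0,0,0,0],[0,0.6,0,0,0,0],[0,0.6,0,0,0,0],[0,0.4,0,0,0,0],[0,0.2,0,0,0,0],[0,0,0,0,0,0]]]' && python3 -m creep '[[[0,0,0,0,0,0],[0,0,0,0,0,0],[0,0,0,0,0,0]]]'
python3 - <<'E'
from h import *
D={}
for c in ["scene","side"]:
    p,d,K,T=grab(c); W=cloud(d,K,T); D[c]=W; np.savez(c+'.npz',p=p,d=d,W=W,K=K,T=T)
    if c=='side': save('s3.png',cv2.resize(p[180:300,200:360],(640,480),interpolation=cv2.INTER_CUBIC))
n=np.array([.18,.984]); g=np.array([.4913,-.2415])-.042*n
for k in (['side'],['side','scene']):
    x,N,m=fitbarrel([D[c] for c in k],[*g,-.181]); print(k,x.round(4),N,m.round(4),'moved',(np.array([.4913,-.2415])-x[:2])@n)
    for q in k:
        s,th,r=mouth(D[q],x[:2],x[2]); print('  ',q,len(th),np.percentile(th,[2,25,50,75,98]).round(1), np.percentile(s,[2,50,98]).round(4))
print(tool([.5384,-.2502,.064],-.181))
E
```

```text
time_s: 5.1
tcp_pos: [0.5325, -0.2877, 0.0678]
ee_rot: [[0.984, -0.177, 0.001], [-0.177, -0.984, 0.007], [0.0, -0.007, -1.0]]
ft_force: [-12.6, 23.2, 36.6]
opening: 1.001
gripper_force: 18.1
time_s: 5.4
tcp_pos: [0.5325, -0.2876, 0.0678]
ee_rot: [[0.984, -0.177, 0.001], [-0.177, -0.984, 0.006], [0.0, -0.006, -1.0]]
ft_force: [-12.1, 22.1, 36.3]
opening: 1.0
gripper_force: 17.9
['side'] [ 0.4864 -0.2719 -0.1788] 2700 0.0011 moved 0.030805754560486297
   side 123 [-0.6  7.  30.5 55.2 69.3] [-0.0238 -0.0024  0.0249]
['side', 'scene'] [ 0.4862 -0.2726 -0.1781] 4650 0.0013 moved 0.03155787292113353
   side 132 [ 0.4  8.4 35.7 57.3 82.9] [-0.024  -0.0028  0.0255]
   scene 218 [-139.1  -66.3  -19.7    5.1   61.2] [-0.0265 -0.0002  0.0286]
(array([-0.08, -3.79,  0.4 ]), np.float64(0.003))
```

View pics/s3.png

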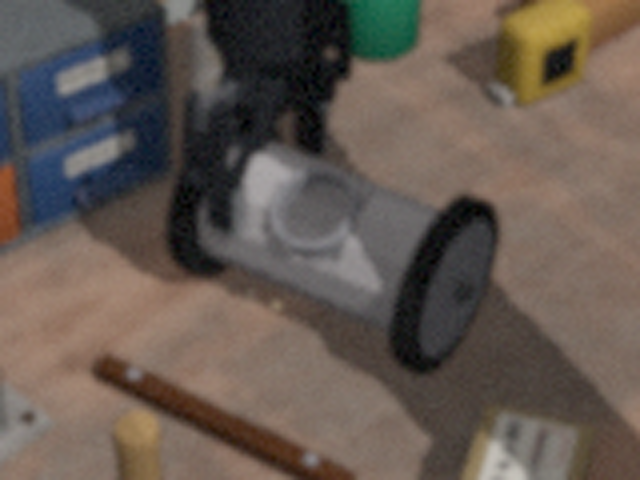

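The barrel has rolled about 31 mm, with the mouth near 31°; the collar shows at crop (318,212). It jams now because the high-friction pad binds on the shell. I'll back off, grip the shell, and turn tool and barrel together about the barrel's axis.

```bash
python3 -m creep '[[[0,-0.4,0,0,0,0],[0,-0.3,0,0,0,0],[0,-0.2,0,0,0,0],[0,0,0,0,0,0],[0,0,0,0,0,0]]]'
python3 - <<'E'
from h import *
D={}
for c in ["scene","side"]:
    p,d,K,T=grab(c); W=cloud(d,K,T); D[c]=W
n=np.array([.18,.984]); g=np.array([.4913,-.2415])-.031*n
x,N,m=fitbarrel(list(D.values()),[*g,-.181]); print(x.round(4),N,m.round(4),'moved',(np.array([.4913,-.2415])-x[:2])@n)
s,th,r=mouth(D['side'],x[:2],x[2]); print('  ',len(th),np.percentile(th,[2,25,50,75,98]).round(1), np.percentile(s,[2,50,98]).round(4))
s=monitor.read_state();print(s['tcp_pos'],s['ft_force'],s['ee_rot'])
print('to grip',tool([x[0]+.048*np.cos(x[2]),x[1]+.048*np.sin(x[2]),.064],x[2]))
E
```

```text
time_s: 6.0
tcp_pos: [0.533, -0.2826, 0.0657]
ee_rot: [[0.984, -0.18, 0.001], [-0.18, -0.984, 0.002], [0.0, -0.002, -1.0]]
ft_force: [-3.5, 8.7, 13.3]
opening: 0.999
gripper_force: 6.3
[ 0.4869 -0.2688 -0.1763] 4611 0.0013 moved 0.027658733190932754
   137 [ 4.6 13.5 40.9 60.2 82.6] [-0.0246 -0.0011  0.0246]
[ 0.53298893 -0.28267651  0.06577244] [-4.14474715  8.77696023 12.84893291] [[ 9.83606941e-01 -1.80323675e-01  8.70250038e-04]
 [-1.80325182e-01 -9.83604629e-01  2.18230167e-03]
 [ 4.62461308e-04 -2.30345507e-03 -9.99997240e-01]]
to grip (array([ 0.02, -0.56,  0.18]), np.float64(-0.005))
```

```bash
python3 -m creep '[[[0,-0.3,0,0,0,0],[0,-0.2,0,0,0,0],[0,0,0,0,0,0],[0,0,0.3,0,0,0],[0,0,0.3,0,0,0],[0,0,0.2,0,0,0],[0,0,0,0,0,0]]]'
python3 - <<'E'
from h import *
D={}
for c in ["scene","side"]:
    p,d,K,T=grab(c); W=cloud(d,K,T); D[c]=W
n=np.array([.18,.984]); g=np.array([.4913,-.2415])-.028*n
x,N,m=fitbarrel(list(D.values()),[*g,-.181]); print(x.round(4),N,m.round(4),'moved',(np.array([.4913,-.2415])-x[:2])@n)
s,th,r=mouth(D['side'],x[:2],x[2]); print('  ',len(th),np.percentile(th,[2,25,50,75,98]).round(1), np.percentile(s,[2,50,98]).round(4))
print('to grip',tool([x[0]+.048*np.cos(x[2]),x[1]+.048*np.sin(x[2]),.056],x[2]))
E
```

```text
time_s: 6.8
tcp_pos: [0.5324, -0.2803, 0.056]
ee_rot: [[0.983, -0.183, -0.001], [-0.183, -0.983, -0.0], [-0.001, 0.0, -1.0]]
ft_force: [0.1, -0.1, -0.7]
opening: 1.002
gripper_force: 0.0
[ 0.4865 -0.2705 -0.1806] 4488 0.0013 moved 0.029413968875295425
   130 [ 2.8 12.  37.2 57.4 70.9] [-0.0243  0.0007  0.0248]
to grip (array([ 0.09, -0.14,  0.03]), np.float64(-0.003))
```

```bash
python3 -m creep '[[[0,-0.12,0,0,0,0],[0,0,0,0,0,0]]]' && python3 -m creep '[[[0,0,0,0,0,0],[0,0,0,0,0,0],[0,0,0,0,0,0],[0,0,0,0,0,0]]]' -1 20
python3 - <<'E'
from h import *
D={}
for c in ["scene","side"]:
    p,d,K,T=grab(c); W=cloud(d,K,T); D[c]=W
n=np.array([.18,.984]); g=np.array([.4913,-.2415])-.029*n
x,N,m=fitbarrel(list(D.values()),[*g,-.181]); print(x.round(4),N,m.round(4),'moved',(np.array([.4913,-.2415])-x[:2])@n)
s,th,r=mouth(D['side'],x[:2],x[2]); print('  ',len(th),np.percentile(th,[2,10,25,50,75,90,98]).round(1), np.percentile(s,[2,50,98]).round(4))
print('to grip',tool([x[0]+.048*np.cos(x[2]),x[1]+.048*np.sin(x[2]),.056],x[2]))
E
```

```text
time_s: 7.1
tcp_pos: [0.5332, -0.2785, 0.0566]
ee_rot: [[0.983, -0.182, 0.0], [-0.182, -0.983, -0.0], [0.0, 0.0, -1.0]]
ft_force: [-0.3, -0.3, -0.1]
opening: 1.002
gripper_force: 0.0
time_s: 7.5
tcp_pos: [0.5333, -0.2789, 0.057]
ee_rot: [[0.983, -0.182, 0.0], [-0.182, -0.983, -0.001], [0.001, 0.001, -1.0]]
ft_force: [-1.3, -0.8, 5.5]
opening: 0.888
gripper_force: 23.4
[ 0.4867 -0.2703 -0.1754] 4526 0.0013 moved 0.02913160802517039
   129 [ 1.9  5.8 11.2 39.8 58.2 64.6 75.8] [-0.0245 -0.0018  0.0247]
to grip (array([ 0.05, -0.04,  0.1 ]), np.float64(-0.008))
```

```bash
python3 -m creep '[[[0,0.4,0,0.07,0,0],[0,0.4,-0.03,0.07,0,0],[0,0.39,-0.05,0.07,0,0],[0,0.39,-0.08,0.07,0,0],[0,0,0,0,0,0]]]' && python3 -m creep '[[[0,0.38,-0.11,0.07,0,0],[0,0.37,-0.13,0.07,0,0],[0,0.36,-0.15,0.07,0,0],[0,0.35,-0.18,0.07,0,0],[0,0,0,0,0,0],[0,0,0,0,0,0]]]'
python3 - <<'E'
from h import *
D={}
for c in ["scene","side"]:
    p,d,K,T=grab(c); W=cloud(d,K,T); D[c]=W
    if c=='side': save('s4.png',cv2.resize(p[160:300,220:360],(600,600),interpolation=cv2.INTER_CUBIC))
n=np.array([.18,.984]); g=np.array([.4913,-.2415])-.059*n
x,N,m=fitbarrel(list(D.values()),[*g,-.181]); print(x.round(4),N,m.round(4),'moved',(np.array([.4913,-.2415])-x[:2])@n)
s,th,r=mouth(D['side'],x[:2],x[2]); print('  ',len(th),np.percentile(th,[2,10,25,50,75,90,98]).round(1), np.percentile(s,[2,50,98]).round(4))
E
```

```text
time_s: 8.1
tcp_pos: [0.5304, -0.2948, 0.0567]
ee_rot: [[0.983, -0.178, 0.052], [-0.185, -0.943, 0.276], [0.0, -0.281, -0.96]]
ft_force: [-1.9, 2.3, 7.8]
opening: 0.888
gripper_force: 24.7
time_s: 8.7
tcp_pos: [0.5277, -0.3095, 0.0566]
ee_rot: [[0.983, -0.155, 0.098], [-0.183, -0.832, 0.524], [-0.0, -0.533, -0.846]]
ft_force: [-0.6, 1.5, 5.8]
opening: 0.886
gripper_force: 27.3
[ 0.4815 -0.2993 -0.1848] 4590 0.0013 moved 0.05860940062000751
   160 [-31.  -28.7 -20.8  20.1  31.5  38.8  77.9] [-0.0251 -0.0011  0.0242]
```

View pics/s4.png

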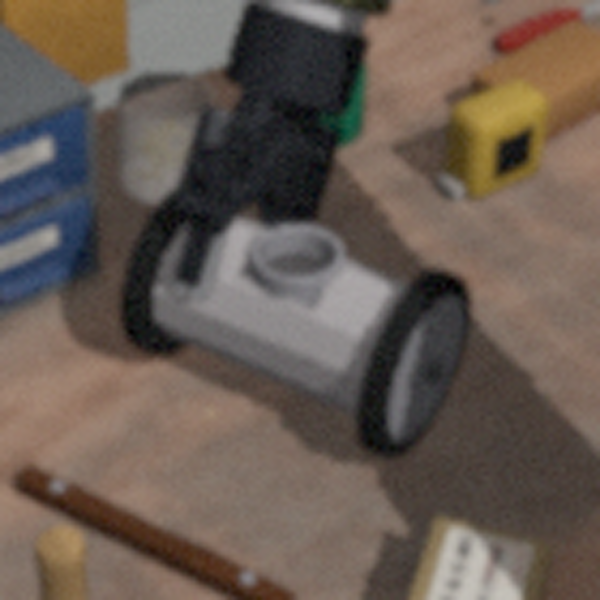

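```bash
cat >> h.py <<'E'
def rim(Ws,c,a):
    W=np.vstack([w.reshape(-1,3) for w in Ws]); W=W[~np.isnan(W[:,0])]
    s=(W[:,0]-c[0])*np.cos(a)+(W[:,1]-c[1])*np.sin(a); t=-(W[:,0]-c[0])*np.sin(a)+(W[:,1]-c[1])*np.cos(a)
    m=(np.hypot(s,t)<.03)&(W[:,2]>.093)&(W[:,2]<.106); s,t,z=s[m],t[m],W[m,2]
    A=np.c_[s,t,np.ones_like(s)]; w=np.ones_like(s)
    for _ in range(10):
        k=np.linalg.lstsq(A*w[:,None],z*w,rcond=None)[0]; w=1/np.sqrt(1+((z-A@k)/.0015)**2)
    # normal=( -k0,-k1,1): tilt to left (deg)
    return len(s),np.degrees(-k[:2]).round(1),k[2].round(4),'s',np.percentile(s,[3,97]).round(4),'t',np.percentile(t,[3,97]).round(4)
E
python3 - <<'E'
from h import *
D={}
for c in ["scene","side"]:
    p,d,K,T=grab(c); D[c]=cloud(d,K,T); 
x=[.4815,-.2993,-.182]
for k in (['side'],['scene'],['side','scene']): print(k,rim([D[c] for c in k],x,-.182))
E
```

```text
['side'] (108, array([ 0.6, -0.2]), np.float64(0.0961), 's', array([-0.0243,  0.0236]), 't', array([-0.0228,  0.0265]))
['scene'] (89, array([-0.8, -1.2]), np.float64(0.0966), 's', array([-0.0269,  0.025 ]), 't', array([-0.0271,  0.0205]))
['side', 'scene'] (197, array([ 0.5, -0.4]), np.float64(0.0962), 's', array([-0.0254,  0.0241]), 't', array([-0.0256,  0.0255]))
```

```bash
python3 -m creep '[[[0,0,0,0,0,0],[0,0,0,0,0,0],[0,0,0,0,0,0],[0,0,0,0,0,0]]]' 1 20 && python3 -m creep '[[[0,0,-1,0,0,0],[0,0,-2,0,0,0],[0,0,-3,0,0,0],[0,0,-4,0,0,0],[0,0,-4,0,0,0],[0,0,-2,0,0,0],[0,0,0,0,0,0]]]'
python3 - <<'E'
from h import *
D={}
for i in range(2):
  for c in ["scene","side"]:
    p,d,K,T=grab(c); D[c]=cloud(d,K,T); 
  n=np.array([.18,.984]); x,N,m=fitbarrel(list(D.values()),[.4815,-.2993,-.182]); print(x.round(4),N,m.round(4),'moved',(np.array([.4913,-.2415])-x[:2])@n)
  print(rim(list(D.values()),x[:2],x[2]))
# brush handle axis
B=np.array([.45,.039])
for c in D:
    w=D[c].reshape(-1,3); q=w[(np.hypot(w[:,0]-.45,w[:,1]-.039)<.03)&(w[:,2]>.148)&(w[:,2]<.202)]
    f=lambda p: np.hypot(q[:,0]-p[0]-p[2]*(q[:,2]-.178),q[:,1]-p[1]-p[3]*(q[:,2]-.178))-.009
    r=least_squares(f,[.45,.039,0,0],loss='soft_l1',f_scale=.001); print(c,len(q),r.x.round(4))
    q=w[(np.hypot(w[:,0]-.45,w[:,1]-.039)<.04)&(w[:,2]>.0625)&(w[:,2]<.082)]
    print('pot rim',np.percentile(q,[1,99],axis=0).round(4).tolist())
print(monitor.read_state()['tcp_pos'])
E
```

```text
time_s: 9.3
tcp_pos: [0.5274, -0.3096, 0.0562]
ee_rot: [[0.983, -0.154, 0.097], [-0.182, -0.833, 0.522], [-0.0, -0.531, -0.847]]
ft_force: [-0.2, 0.6, 0.7]
opening: 1.0
gripper_force: 0.0
time_s: 10.0
tcp_pos: [0.5121, -0.3962, 0.1953]
ee_rot: [[0.983, -0.155, 0.101], [-0.185, -0.835, 0.518], [0.004, -0.528, -0.849]]
ft_force: [0.2, -1.0, 0.3]
opening: 0.998
gripper_force: 0.0
[ 0.4817 -0.2998 -0.1893] 4959 0.0012 moved 0.059071409408760864
(197, array([ 0.4, -0.4]), np.float64(0.0959), 's', array([-0.0255,  0.0252]), 't', array([-0.0251,  0.0253]))
[ 0.4817 -0.2997 -0.1877] 4964 0.0012 moved 0.05902334643410516
(190, array([0. , 0.7]), np.float64(0.0961), 's', array([-0.0254,  0.0243]), 't', array([-0.0257,  0.0255]))
scene 61 [ 0.4504  0.0378 -0.0363  0.0076]
pot rim [[0.4256, 0.0115, 0.0628], [0.4744, 0.0616, 0.0799]]
side 238 [ 0.4509  0.0383 -0.0055  0.007 ]
pot rim [[0.4269, 0.014, 0.0628], [0.4751, 0.0634, 0.0795]]
[ 0.5118699  -0.39217985  0.1909024 ]
```

```bash
python3 -m creep '[[[0,0,-1,-0.14,0,0],[0,0,-1,-0.14,0,0],[0,0,-1,-0.14,0,0],[0,0,-1,-0.14,0,0],[0,0,0,0,0,0]]]' && python3 - <<'E'
from h import *
s=monitor.read_state(); print(s['ee_rot'],s['tcp_pos']); print(tool([.4507,.0382,.28],-.182))
E
```

```text
time_s: 10.7
tcp_pos: [0.5126, -0.4017, 0.2311]
ee_rot: [[0.985, -0.174, 0.003], [-0.174, -0.985, -0.003], [0.003, 0.003, -1.0]]
ft_force: [-0.2, 0.9, 0.5]
opening: 1.004
gripper_force: 0.0
[[ 0.98475371 -0.17393252  0.00275844]
 [-0.17392267 -0.98475316 -0.00348202]
 [ 0.00332202  0.00294918 -0.99999013]] [ 0.51258331 -0.40169222  0.23112415]
(array([-13.73, -42.23,  -5.06]), np.float64(0.007))
```

```bash
python3 -m creep '[[[-1.37,-4.22,-0.5,0,0,0],[-1.37,-4.22,-0.5,0,0,0],[-1.37,-4.22,-0.5,0,0,0],[-1.37,-4.22,-0.5,0,0,0],[-1.37,-4.22,-0.5,0,0,0],[-1.37,-4.22,-0.5,0,0,0],[-1.37,-4.22,-0.5,0,0,0],[-1.37,-4.22,-0.5,0,0,0],[-1.37,-4.22,-0.5,0,0,0],[-1.37,-4.22,-0.5,0,0,0]]]' && python3 -m creep '[[[0,0,0,0,0,0],[0,0,0,0,0,0]]]'
python3 - <<'E'
from h import *
s=monitor.read_state(); print(s['ee_rot'].round(4)); print(tool([.4507,.0382,.18],-.182))
E
```

```text
time_s: 11.7
tcp_pos: [0.4506, 0.0348, 0.2782]
ee_rot: [[0.983, -0.183, -0.003], [-0.183, -0.983, 0.002], [-0.004, -0.002, -1.0]]
ft_force: [1.6, 0.3, -0.1]
opening: 1.002
gripper_force: 0.0
time_s: 11.9
tcp_pos: [0.4513, 0.0337, 0.2783]
ee_rot: [[0.984, -0.181, -0.002], [-0.181, -0.984, 0.002], [-0.003, -0.001, -1.0]]
ft_force: [0.3, -1.6, -0.2]
opening: 0.999
gripper_force: 0.0
[[ 0.9835 -0.1808 -0.0023]
 [-0.1808 -0.9835  0.0016]
 [-0.0026 -0.0011 -1.    ]]
(array([-0.11, -0.43,  9.83]), np.float64(0.0))
```

```bash
python3 -m creep '[[[-0.06,-0.2,2,0,0,0],[-0.06,-0.2,2.5,0,0,0],[0,0,2.5,0,0,0],[0,0,1.8,0,0,0],[0,0,1,0,0,0],[0,0,0,0,0,0]]]' && python3 -m creep '[[[0,0,0,0,0,0],[0,0,0,0,0,0],[0,0,0,0,0,0],[0,0,0,0,0,0],[0,0,0,0,0,0],[0,0,0,0,0,0],[0,0,0,0,0,0],[0,0,0,0,0,0]]]' -1 40
python3 - <<'E'
from h import *
print(tool([.4507,.0382,.18],-.182))
D={}
for c in ["scene","side"]:
    p,d,K,T=grab(c); D[c]=cloud(d,K,T)
    if c=='side': save('s5.png',cv2.resize(p[240:400,180:320],(525,600),interpolation=cv2.INTER_CUBIC))
    w=D[c].reshape(-1,3); q=w[(np.hypot(w[:,0]-.45,w[:,1]-.039)<.02)&(w[:,2]>.085)&(w[:,2]<.138)]
    print(c,np.percentile(q,[2,50,98],axis=0).round(3).tolist())
E
```

```text
time_s: 12.5
tcp_pos: [0.4504, 0.0364, 0.1795]
ee_rot: [[0.983, -0.184, -0.004], [-0.184, -0.983, 0.001], [-0.004, -0.0, -1.0]]
ft_force: [-0.2, 1.6, -0.0]
opening: 1.003
gripper_force: 0.0
time_s: 13.3
tcp_pos: [0.4516, 0.0377, 0.1814]
ee_rot: [[0.983, -0.182, 0.001], [-0.182, -0.983, 0.0], [0.001, -0.0, -1.0]]
ft_force: [-0.8, 0.4, 5.6]
opening: 0.201
gripper_force: 39.1
(array([-0.1 , -0.04,  0.14]), np.float64(-0.001))
scene [[0.446, 0.032, 0.09], [0.45, 0.035, 0.112], [0.454, 0.039, 0.136]]
side [[0.447, 0.037, 0.087], [0.449, 0.04, 0.111], [0.453, 0.042, 0.137]]
```

View pics/s5.png

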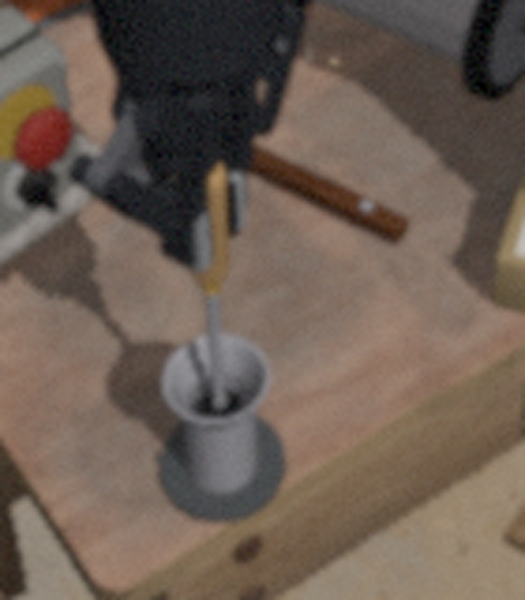

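```bash
python3 -m creep '[[[0,0,-1,0,0,0],[0,0,-2,0,0,0],[0,0,-3,0,0,0],[0,0,-3,0,0,0],[0,0,-3,0,0,0],[0,0,-3,0,0,0],[0,0,0,0,0,0]]]' && python3 - <<'E'
from h import *
print(tool([.4817,-.2998,.332],-.182))
E
```

```text
time_s: 14.1
tcp_pos: [0.4523, 0.0377, 0.335]
ee_rot: [[0.983, -0.182, 0.005], [-0.182, -0.983, -0.0], [0.005, -0.001, -1.0]]
ft_force: [0.1, 0.0, -1.2]
opening: 0.203
gripper_force: 38.6
(array([ 9.04, 32.65,  0.33]), np.float64(-0.001))
```

```bash
python3 -m creep '[[[1.0,3.65,0,0,0,0],[1.0,3.65,0,0,0,0],[1.0,3.65,0,0,0,0],[1.0,3.65,0,0,0,0],[1.0,3.65,0,0,0,0],[1.0,3.65,0,0,0,0],[1.0,3.65,0,0,0,0],[1.0,3.65,0,0,0,0],[1.0,3.45,0,0,0,0],[0,0,0,0,0,0]]]' && python3 -m creep '[[[0,0,0,0,0,0],[0,0,0,0,0,0],[0,0,0,0,0,0]]]'
python3 - <<'E'
from h import *
s=monitor.read_state(); print(s['ee_rot'].round(4),s['tcp_pos'].round(4))
P=s['tcp_pos']
for c in ["scene","side"]:
    p,d,K,T=grab(c); W=cloud(d,K,T); w=W.reshape(-1,3)
    if c=='side': save('s6.png',cv2.resize(p[100:300,200:360],(480,600),interpolation=cv2.INTER_CUBIC))
    for lo,hi,r in [(.162,.20,.0115),(.21,.28,.003)]:
        q=w[(np.hypot(w[:,0]-P[0],w[:,1]-P[1])<.035)&(w[:,2]>lo)&(w[:,2]<hi)]
        f=lambda p: np.hypot(q[:,0]-p[0],q[:,1]-p[1])-r
        if len(q)>5: k=least_squares(f,[P[0],P[1]],loss='soft_l1',f_scale=.001).x; print(c,lo,len(q),k.round(4))
    q=w[(np.hypot(w[:,0]-P[0],w[:,1]-P[1])<.03)&(w[:,2]>.125)&(w[:,2]<.3)]; print('tip z',np.percentile(q[:,2],[0.5,2,5]).round(4) if len(q) else '')
    x,N,m=fitbarrel([W],[.4817,-.2998,-.185]); print(x.round(4),rim([W],x[:2],x[2]))
E
```

```text
time_s: 15.1
tcp_pos: [0.4784, -0.3052, 0.3294]
ee_rot: [[0.982, -0.189, -0.003], [-0.189, -0.982, -0.0], [-0.003, 0.001, -1.0]]
ft_force: [-1.1, -0.1, -0.5]
opening: 0.2
gripper_force: 38.7
time_s: 15.4
tcp_pos: [0.4805, -0.2986, 0.3313]
ee_rot: [[0.984, -0.18, 0.0], [-0.18, -0.984, 0.0], [0.0, -0.0, -1.0]]
ft_force: [0.3, 0.4, 0.1]
opening: 0.197
gripper_force: 38.8
[[ 9.836e-01 -1.803e-01  2.000e-04]
 [-1.803e-01 -9.836e-01  0.000e+00]
 [ 2.000e-04 -1.000e-04 -1.000e+00]] [ 0.4805 -0.2986  0.3313]
scene 0.162 108 [ 0.4804 -0.2987]
scene 0.21 64 [ 0.4792 -0.3002]
tip z [0.1564 0.1593 0.1623]
[ 0.4814 -0.3012 -0.1886] (82, array([ 0.2, -0.2]), np.float64(0.0967), 's', array([-0.0245,  0.0244]), 't', array([-0.0247,  0.0232]))
side 0.162 164 [ 0.4802 -0.2992]
side 0.21 79 [ 0.48  -0.298]
tip z [0.1568 0.1581 0.1611]
[ 0.4819 -0.2988 -0.1868] (108, array([ 0.5, -0.7]), np.float64(0.0957), 's', array([-0.0249,  0.0233]), 't', array([-0.025 ,  0.0249]))
```

View pics/s6.png

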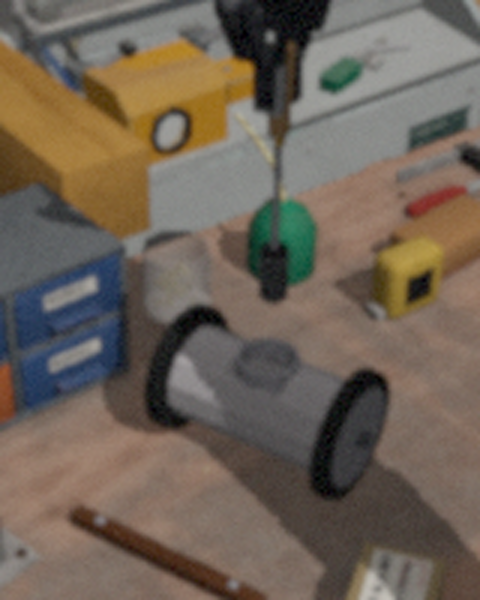

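```bash
python3 -m creep '[[[0.16,0.08,1,0,0,0],[0,0,2,0,0,0],[0,0,2,0,0,0],[0,0,2,0,0,0],[0,0,2,0,0,0],[0,0,2,0,0,0],[0,0,1.4,0,0,0],[0,0,0.5,0,0,0],[0,0,0,0,0,0],[0,0,0,0,0,0]]]' && python3 -m creep '[[[0,0,0,0,0,0],[0,0,0,0,0,0]]]'
```

```text
time_s: 16.5
tcp_pos: [0.4821, -0.3011, 0.2029]
ee_rot: [[0.983, -0.182, 0.001], [-0.182, -0.983, -0.001], [0.001, 0.0, -1.0]]
ft_force: [1.4, -0.0, -0.0]
opening: 0.201
gripper_force: 38.7
time_s: 16.7
tcp_pos: [0.482, -0.3012, 0.2028]
ee_rot: [[0.983, -0.182, 0.001], [-0.182, -0.983, -0.001], [0.001, 0.001, -1.0]]
ft_force: [-0.3, -0.2, -2.1]
opening: 0.204
gripper_force: 38.7
```

```bash
python3 -m creep '[[[0,0,0.25,0,0,0],[0,0,0,0,0,0],[0,0,0,0,0,0],[0,0,0,0,0,0]]]' && python3 -m creep '[[[0,0,-1,0,0,0],[0,0,-1.5,0,0,0],[0,0,-1.5,0,0,0],[0,0,-0.8,0,0,0],[0,0,0,0,0,0],[0,0,0,0,0,0],[0,0,0,0,0,0]]]' && python3 -m creep '[[[0,0,1,0,0,0],[0,0,1.5,0,0,0],[0,0,1.5,0,0,0],[0,0,0.8,0,0,0],[0,0,0,0,0,0],[0,0,0,0,0,0],[0,0,0,0,0,0],[0,0,0,0,0,0]]]'
python3 - <<'E'
from h import *
for c in ["scene","side"]:
    p,d,K,T=grab(c); W=cloud(d,K,T)
    x,N,m=fitbarrel([W],[.4817,-.2998,-.185]); print(x.round(4),rim([W],x[:2],x[2]))
print(tool([.4817,-.2998,.335],-.182))
E
```

```text
time_s: 17.1
tcp_pos: [0.4817, -0.301, 0.1996]
ee_rot: [[0.983, -0.182, 0.0], [-0.182, -0.983, -0.0], [0.0, 0.0, -1.0]]
ft_force: [0.1, -0.3, -0.3]
opening: 0.2
gripper_force: 38.7
time_s: 17.8
tcp_pos: [0.4814, -0.3009, 0.2469]
ee_rot: [[0.983, -0.182, -0.001], [-0.182, -0.983, 0.001], [-0.001, -0.0, -1.0]]
ft_force: [0.4, 0.4, -0.5]
opening: 0.203
gripper_force: 38.8
time_s: 18.6
tcp_pos: [0.4819, -0.3012, 0.2002]
ee_rot: [[0.983, -0.182, 0.001], [-0.182, -0.983, -0.001], [0.001, 0.001, -1.0]]
ft_force: [0.5, -1.4, 0.3]
opening: 0.201
gripper_force: 38.8
[ 0.4797 -0.3102 -0.1902] (68, array([-1.7, -8.5]), np.float64(0.0978), 's', array([-0.0252,  0.0234]), 't', array([-0.0218,  0.0158]))
[ 0.4802 -0.3076 -0.1876] (97, array([-1.2, -5. ]), np.float64(0.0965), 's', array([-0.0248,  0.0225]), 't', array([-0.0267,  0.0195]))
(array([ -0.03,  -0.12, -13.5 ]), np.float64(-0.001))
```

```bash
python3 - <<'E'
from h import *
for i in range(3):
  for c in ["scene","side"]:
    p,d,K,T=grab(c); W=cloud(d,K,T)
    x,N,m=fitbarrel([W],[.480,-.309,-.185]); print(round(monitor.read_state()['time_s'],2),c,x.round(4),rim([W],x[:2],x[2]))
save('s7.png',cv2.resize(p[180:300,220:360],(700,600),interpolation=cv2.INTER_CUBIC))
E
```

```text
18.75 scene [ 0.4797 -0.3094 -0.1896] (81, array([ 0.7, -6.3]), np.float64(0.097), 's', array([-0.0249,  0.0251]), 't', array([-0.0242,  0.0163]))
18.8 side [ 0.4804 -0.3068 -0.1869] (96, array([-0. , -5.3]), np.float64(0.0965), 's', array([-0.0247,  0.0231]), 't', array([-0.0243,  0.02  ]))
18.85 scene [ 0.4799 -0.3089 -0.1916] (78, array([ 0.2, -5.9]), np.float64(0.0967), 's', array([-0.026,  0.024]), 't', array([-0.0267,  0.0171]))
18.9 side [ 0.4805 -0.3065 -0.1864] (102, array([ 0.6, -3.4]), np.float64(0.0958), 's', array([-0.0244,  0.0236]), 't', array([-0.0262,  0.02  ]))
18.95 scene [ 0.48   -0.3086 -0.1874] (88, array([-0. , -2.8]), np.float64(0.0964), 's', array([-0.0252,  0.0244]), 't', array([-0.0262,  0.0174]))
19.0 side [ 0.4805 -0.3066 -0.1874] (103, array([ 0.1, -4.4]), np.float64(0.0962), 's', array([-0.0247,  0.0225]), 't', array([-0.025 ,  0.0204]))
```

View pics/s7.png

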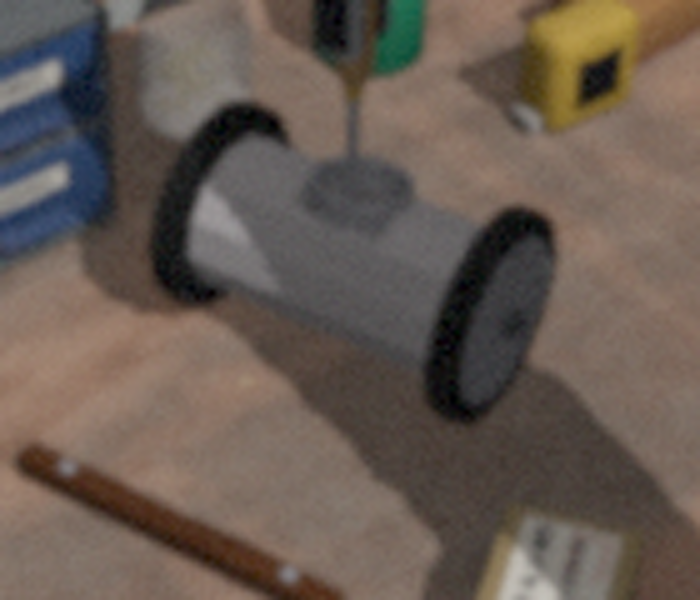

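```bash
cat > look.py <<'E'
from h import *
for i in range(2):
  for c in ["scene","side"]:
    p,d,K,T=grab(c); W=cloud(d,K,T)
    x,N,m=fitbarrel([W],[.4805,-.306,-.185]); print(round(monitor.read_state()['time_s'],2),c,x.round(4),rim([W],x[:2],x[2]))
s=monitor.read_state(); print(s['tcp_pos'],s['ft_force'])
E
python3 -m creep '[[[0,0,0,0,0,0],[0,0,0,0,0,0],[0,0,0,0,0,0],[0,0,0,0,0,0],[0,0,0,0,0,0]]]'; python3 look.py;python3 -m creep '[[[0,0,0,0,0,0],[0,0,0,0,0,0],[0,0,0,0,0,0],[0,0,0,0,0,0],[0,0,0,0,0,0]]]'; python3 look.py
```

```text
time_s: 19.5
tcp_pos: [0.4817, -0.301, 0.1995]
ee_rot: [[0.983, -0.182, 0.0], [-0.182, -0.983, -0.0], [0.0, 0.0, -1.0]]
ft_force: [0.2, -0.6, -1.0]
opening: 0.205
gripper_force: 38.8
19.55 scene [ 0.4801 -0.3088 -0.1893] (81, array([ 3. , -6.3]), np.float64(0.0974), 's', array([-0.0249,  0.0273]), 't', array([-0.0265,  0.0173]))
19.6 side [ 0.4805 -0.3065 -0.1869] (106, array([ 0.2, -4.7]), np.float64(0.0963), 's', array([-0.0245,  0.0227]), 't', array([-0.0269,  0.0198]))
19.65 scene [ 0.48   -0.3088 -0.1911] (78, array([-1.2, -5.4]), np.float64(0.0967), 's', array([-0.0249,  0.0237]), 't', array([-0.0281,  0.0173]))
19.7 side [ 0.4804 -0.3064 -0.1879] (102, array([-0.6, -4.8]), np.float64(0.096), 's', array([-0.0245,  0.0229]), 't', array([-0.0255,  0.0199]))
[ 0.48167953 -0.30100335  0.19953625] [-0.02857144  0.61506268 -0.75071778]
time_s: 20.2
tcp_pos: [0.4817, -0.301, 0.1995]
ee_rot: [[0.983, -0.182, 0.0], [-0.182, -0.983, -0.0], [0.0, 0.0, -1.0]]
ft_force: [-0.2, -0.7, -1.6]
opening: 0.202
gripper_force: 38.8
20.25 scene [ 0.48   -0.3087 -0.1896] (85, array([ 0.9, -3.9]), np.float64(0.0971), 's', array([-0.0262,  0.0237]), 't', array([-0.0281,  0.0182]))
20.3 side [ 0.4805 -0.3065 -0.1871] (102, array([-0.4, -5.4]), np.float64(0.0964), 's', array([-0.0241,  0.0235]), 't', array([-0.0249,  0.0212]))
20.35 scene [ 0.4799 -0.3087 -0.1907] (79, array([-0.6, -4.9]), np.float64(0.0967), 's', array([-0.025,  0.024]), 't', array([-0.0265,  0.0182]))
20.4 side [ 0.4804 -0.3064 -0.1872] (108, array([ 0.8, -3.1]), np.float64(0.0957), 's', array([-0.025 ,  0.0237]), 't', array([-0.0258,  0.0203]))
[ 0.48169007 -0.30097464  0.19956746] [ 0.26907261 -0.37157712  0.55033752]
```

The barrel is at rest but was rolled about 8° right when the head wedged on the curved floor. I'll raise the head into the collar and nudge the mouth back left with it.

```bash
python3 -m creep '[[[0,0.3,-0.4,0,0,0],[0,0.4,-0.2,0,0,0],[0,0.4,0,0,0,0],[0,0,-0.6,0,0,0],[0,0,-1,0,0,0],[0,0,-1,0,0,0],[0,0,-0.6,0,0,0],[0,0,0,0,0,0],[0,0,0,0,0,0],[0,0,0,0,0,0]]]'; python3 look.py
```

```text
time_s: 21.4
tcp_pos: [0.4795, -0.3117, 0.2371]
ee_rot: [[0.983, -0.182, -0.001], [-0.182, -0.983, 0.0], [-0.001, -0.0, -1.0]]
ft_force: [-0.0, -0.3, -0.8]
opening: 0.203
gripper_force: 38.8
21.45 scene [ 0.48   -0.3086 -0.1872] (117, array([-0.2, -6.3]), np.float64(0.0976), 's', array([-0.0247,  0.0229]), 't', array([-0.024 ,  0.0169]))
21.5 side [ 0.4804 -0.3065 -0.1887] (152, array([ 0.7, -4.9]), np.float64(0.0966), 's', array([-0.0233,  0.0233]), 't', array([-0.0217,  0.02  ]))
21.55 scene [ 0.48   -0.3086 -0.1892] (113, array([-0.1, -5.3]), np.float64(0.0971), 's', array([-0.0269,  0.0238]), 't', array([-0.0256,  0.0179]))
21.6 side [ 0.4804 -0.3064 -0.1886] (149, array([ 0.4, -4.6]), np.float64(0.0965), 's', array([-0.0243,  0.0226]), 't', array([-0.0219,  0.02  ]))
[ 0.47956901 -0.31173572  0.23724958] [ 0.45980035  0.6173779  -0.02650251]
```

```bash
python3 -m creep '[[[0,-0.3,0,0,0,0],[0,-0.3,0,0,0,0],[0,-0.3,0,0,0,0],[0,-0.2,0,0,0,0],[0,-0.2,0,0,0,0],[0,-0.2,0,0,0,0],[0,-0.2,0,0,0,0],[0,-0.1,0,0,0,0],[0,0,0,0,0,0],[0,0,0,0,0,0]]]'; python3 look.py
```

```text
time_s: 22.6
tcp_pos: [0.4829, -0.2942, 0.2376]
ee_rot: [[0.983, -0.182, 0.0], [-0.182, -0.983, -0.0], [0.0, 0.0, -1.0]]
ft_force: [0.7, 0.7, -1.3]
opening: 0.202
gripper_force: 38.8
22.65 scene [ 0.4811 -0.3029 -0.1905] (118, array([-0.3, -3.7]), np.float64(0.0971), 's', array([-0.0246,  0.0244]), 't', array([-0.0261,  0.0203]))
22.7 side [ 0.4815 -0.3007 -0.1882] (154, array([ 0.1, -2.2]), np.float64(0.0961), 's', array([-0.0239,  0.0237]), 't', array([-0.0245,  0.0229]))
22.75 scene [ 0.4811 -0.3029 -0.1906] (110, array([ 1.6, -1.9]), np.float64(0.0969), 's', array([-0.0245,  0.0232]), 't', array([-0.0259,  0.0208]))
22.8 side [ 0.4815 -0.3006 -0.1876] (158, array([-0.3, -2.7]), np.float64(0.0965), 's', array([-0.0241,  0.0226]), 't', array([-0.0243,  0.023 ]))
[ 0.48291413 -0.29418938  0.23752905] [-0.10958538  0.27444925 -1.82489717]
```

```bash
python3 -m creep '[[[0,-0.15,0,0,0,0],[0,-0.15,0,0,0,0],[0,0,0,0,0,0],[0,0.3,0,0,0,0],[0,0.4,0,0,0,0],[0,0.3,0,0,0,0],[0,0,0,0,0,0],[0,0,0,0,0,0]]]'; python3 look.py
```

```text
time_s: 23.6
tcp_pos: [0.4816, -0.3011, 0.2375]
ee_rot: [[0.983, -0.182, 0.0], [-0.182, -0.983, 0.0], [0.0, -0.0, -1.0]]
ft_force: [-0.4, -0.0, 0.2]
opening: 0.197
gripper_force: 38.8
23.65 scene [ 0.4816 -0.2999 -0.1873] (136, array([0.9, 0.6]), np.float64(0.0968), 's', array([-0.0249,  0.0243]), 't', array([-0.0243,  0.0241]))
23.7 side [ 0.4822 -0.2977 -0.1883] (165, array([0.8, 1.6]), np.float64(0.0963), 's', array([-0.0245,  0.0239]), 't', array([-0.0213,  0.0252]))
23.75 scene [ 0.4817 -0.2998 -0.1863] (131, array([0.5, 2.3]), np.float64(0.0966), 's', array([-0.024 ,  0.0231]), 't', array([-0.0241,  0.0243]))
23.8 side [ 0.4821 -0.2977 -0.1878] (155, array([-0.1,  1.3]), np.float64(0.0965), 's', array([-0.0247,  0.0234]), 't', array([-0.022 ,  0.0253]))
[ 0.48172294 -0.30084747  0.23756194] [-1.03139812 -0.19719581 -0.26972365]
```

```bash
python3 -m creep '[[[0,-0.2,-0.5,0,0,0],[0,0,-1.5,0,0,0],[0,0,-2,0,0,0],[0,0,-2.5,0,0,0],[0,0,-2.5,0,0,0],[0,0,-0.8,0,0,0],[0,0,0,0,0,0]]]'; python3 - <<'E'
from h import *
print(tool([.4516,.0377,.335],-.182))
E
python3 look.py
```

```text
time_s: 24.5
tcp_pos: [0.4825, -0.2992, 0.3372]
ee_rot: [[0.983, -0.182, 0.002], [-0.182, -0.983, -0.002], [0.003, 0.001, -1.0]]
ft_force: [0.0, -0.8, -1.8]
opening: 0.199
gripper_force: 38.8
(array([ -9.18, -32.56,   0.16]), np.float64(-0.001))
24.55 scene [ 0.4816 -0.2998 -0.19  ] (103, array([-0.1,  1.6]), np.float64(0.0963), 's', array([-0.0262,  0.0259]), 't', array([-0.0244,  0.0242]))
24.6 side [ 0.4822 -0.2975 -0.1866] (118, array([-0.4,  1.1]), np.float64(0.096), 's', array([-0.0253,  0.0233]), 't', array([-0.0236,  0.0268]))
24.65 scene [ 0.4816 -0.2998 -0.1908] (94, array([-0.5,  1.1]), np.float64(0.0965), 's', array([-0.0249,  0.0242]), 't', array([-0.0247,  0.0247]))
24.7 side [ 0.4822 -0.2975 -0.1871] (113, array([0.3, 0.2]), np.float64(0.0958), 's', array([-0.0246,  0.023 ]), 't', array([-0.0234,  0.0262]))
[ 0.4816057  -0.29887394  0.33419914] [ 0.23590101  0.03084041 -0.76095407]
```

Barrel upright and at rest. Carrying the brush back to the pot.

```bash
python3 -m creep '[[[-1.02,-3.62,0,0,0,0],[-1.02,-3.62,0,0,0,0],[-1.02,-3.62,0,0,0,0],[-1.02,-3.62,0,0,0,0],[-1.02,-3.62,0,0,0,0],[-1.02,-3.62,0,0,0,0],[-1.02,-3.62,0,0,0,0],[-1.02,-3.62,0,0,0,0],[-1.02,-3.62,0,0,0,0],[0,0,0,0,0,0]]]' && python3 -m creep '[[[0,0,0,0,0,0],[0,0,0,0,0,0],[0,0,0,0,0,0]]]'
python3 - <<'E'
from h import *
s=monitor.read_state(); P=s['tcp_pos']; print(tool([.4516,.0377,.335],-.182))
for c in ["scene","side"]:
    p,d,K,T=grab(c); W=cloud(d,K,T); w=W.reshape(-1,3)
    for lo,hi,r in [(.162,.20,.0115),(.21,.28,.003)]:
        q=w[(np.hypot(w[:,0]-P[0],w[:,1]-P[1])<.035)&(w[:,2]>lo)&(w[:,2]<hi)]
        k=least_squares(lambda p: np.hypot(q[:,0]-p[0],q[:,1]-p[1])-r,[P[0],P[1]],loss='soft_l1',f_scale=.001).x; print(c,lo,len(q),k.round(4))
    q=w[(np.hypot(w[:,0]-.45,w[:,1]-.038)<.028)&(w[:,2]>.071)&(w[:,2]<.081)]
    f=lambda p: np.hypot(q[:,0]-p[0],q[:,1]-p[1])-.0235
    print('pot',len(q),least_squares(f,[.45,.038],loss='soft_l1',f_scale=.001).x.round(4),np.percentile(q,[1,99],axis=0).round(4).tolist())
    q=w[(np.hypot(w[:,0]-P[0],w[:,1]-P[1])<.03)&(w[:,2]>.125)&(w[:,2]<.3)]; print('tip z',np.percentile(q[:,2],[0.5,2,5]).round(4))
E
```

```text
time_s: 25.7
tcp_pos: [0.4501, 0.0433, 0.3351]
ee_rot: [[0.985, -0.175, -0.0], [-0.175, -0.985, 0.001], [-0.001, -0.001, -1.0]]
ft_force: [-0.2, -0.3, -1.3]
opening: 0.2
gripper_force: 38.8
time_s: 26.0
tcp_pos: [0.4512, 0.0368, 0.3351]
ee_rot: [[0.983, -0.184, -0.001], [-0.184, -0.983, 0.0], [-0.001, 0.0, -1.0]]
ft_force: [-0.0, 0.6, -0.1]
opening: 0.199
gripper_force: 38.8
(array([ 0.02, -0.1 ,  0.01]), np.float64(-0.003))
scene 0.162 85 [0.4498 0.0362]
scene 0.21 45 [0.4493 0.0351]
pot 21 [0.4486 0.0359] [[0.4234, 0.0129, 0.0711], [0.4721, 0.0609, 0.0747]]
tip z [0.1615 0.1635 0.1647]
side 0.162 229 [0.4505 0.0366]
side 0.21 129 [0.4503 0.0371]
pot 45 [0.4501 0.039 ] [[0.4255, 0.0145, 0.071], [0.4744, 0.0634, 0.0733]]
tip z [0.1602 0.163  0.165 ]
```

```bash
python3 -m creep '[[[0,-0.12,2,0,0,0],[0,0,3,0,0,0],[0,0,2.5,0,0,0],[0,0,2,0,0,0],[0,0,2,0,0,0],[0,0,1.5,0,0,0],[0,0,1.2,0,0,0],[0,0,0.7,0,0,0],[0,0,0.2,0,0,0],[0,0,0,0,0,0]]]' && python3 -m creep '[[[0,0,0,0,0,0],[0,0,0,0,0,0]]]'
```

```text
time_s: 27.1
tcp_pos: [0.4515, 0.0392, 0.1847]
ee_rot: [[0.983, -0.182, 0.0], [-0.182, -0.983, 0.0], [0.0, -0.0, -1.0]]
ft_force: [-0.2, 0.2, -0.1]
opening: 0.196
gripper_force: 38.8
time_s: 27.3
tcp_pos: [0.4517, 0.0393, 0.1851]
ee_rot: [[0.983, -0.182, 0.001], [-0.182, -0.983, -0.0], [0.001, -0.0, -1.0]]
ft_force: [-0.2, 0.4, -1.2]
opening: 0.2
gripper_force: 38.8
```

```bash
python3 -m creep '[[[0,0,0.25,0,0,0],[0,0,0,0,0,0],[0,0,0,0,0,0]]]' && python3 -m creep '[[[0,0,0,0,0,0],[0,0,0,0,0,0],[0,0,0,0,0,0],[0,0,0,0,0,0],[0,0,0,0,0,0],[0,0,0,0,0,0],[0,0,0,0,0,0]]]' 1 && python3 -m creep '[[[0,0,-1,0,0,0],[0,0,-2,0,0,0],[0,0,-3,0,0,0],[0,0,-3,0,0,0],[0,0,-3,0,0,0],[0,0,0,0,0,0],[0,0,0,0,0,0]]]'
python3 look.py; python3 - <<'E'
from h import *
for c in ["scene","side"]:
    p,d,K,T=grab(c); W=cloud(d,K,T); w=W.reshape(-1,3)
    if c=='side': save('s8.png',cv2.resize(p[170:390,190:370],(490,600),interpolation=cv2.INTER_CUBIC))
    q=w[(np.hypot(w[:,0]-.45,w[:,1]-.039)<.03)&(w[:,2]>.148)&(w[:,2]<.202)]
    f=lambda p: np.hypot(q[:,0]-p[0]-p[2]*(q[:,2]-.178),q[:,1]-p[1]-p[3]*(q[:,2]-.178))-.009
    r=least_squares(f,[.45,.039,0,0],loss='soft_l1',f_scale=.001); print(c,len(q),r.x.round(4))
    q=w[(np.hypot(w[:,0]-.45,w[:,1]-.039)<.03)&(w[:,2]>.148)&(w[:,2]<.24)];print('top',np.percentile(q[:,2],98))
    for n in ["tape_measure","screw_jar","screw_box_1"]: print(n,[(round(r['confidence'],2),np.round(r['box'])) for r in nets.search_frame(c,n)[:1]])
E
```

```text
time_s: 27.6
tcp_pos: [0.4513, 0.0392, 0.182]
ee_rot: [[0.983, -0.182, 0.0], [-0.182, -0.983, -0.0], [0.0, 0.0, -1.0]]
ft_force: [0.0, 0.9, -0.3]
opening: 0.201
gripper_force: 38.8
time_s: 28.3
tcp_pos: [0.4514, 0.0392, 0.182]
ee_rot: [[0.983, -0.182, 0.0], [-0.182, -0.983, -0.0], [0.0, 0.0, -1.0]]
ft_force: [-0.3, -0.1, -0.9]
opening: 1.001
gripper_force: 0.0
time_s: 29.0
tcp_pos: [0.4516, 0.0393, 0.3028]
ee_rot: [[0.983, -0.182, 0.002], [-0.182, -0.983, -0.0], [0.002, -0.0, -1.0]]
ft_force: [-0.6, -0.0, -0.6]
opening: 0.997
gripper_force: 0.0
29.05 scene [ 0.4816 -0.3    -0.1886] (96, array([-0.2,  1.4]), np.float64(0.0964), 's', array([-0.025 ,  0.0255]), 't', array([-0.025 ,  0.0249]))
29.1 side [ 0.4822 -0.2975 -0.1851] (108, array([-0.4,  0.8]), np.float64(0.0964), 's', array([-0.0247,  0.0231]), 't', array([-0.023 ,  0.0253]))
29.15 scene [ 0.4818 -0.2998 -0.1907] (95, array([-0.6,  0.4]), np.float64(0.0963), 's', array([-0.0261,  0.0252]), 't', array([-0.0246,  0.0239]))
29.2 side [ 0.4822 -0.2975 -0.1842] (118, array([0.7, 0.4]), np.float64(0.0962), 's', array([-0.0261,  0.0244]), 't', array([-0.0228,  0.0271]))
[0.45090407 0.03917419 0.30120201] [-0.43622733  0.46046659 -0.2026816 ]
scene 87 [ 0.4505  0.0391 -0.0237 -0.0263]
top 0.21052326823755244
tape_measure [(0.71, array([344., 276., 366., 311.]))]
screw_jar [(0.91, array([358., 220., 387., 250.]))]
screw_box_1 [(0.92, array([203., 225., 237., 256.]))]
side 237 [ 0.4505  0.0392 -0.0044  0.0073]
top 0.20996905866624738
tape_measure [(0.94, array([322., 178., 352., 209.]))]
screw_jar [(0.63, array([254., 178., 272., 206.]))]
screw_box_1 []
```

View pics/s8.png

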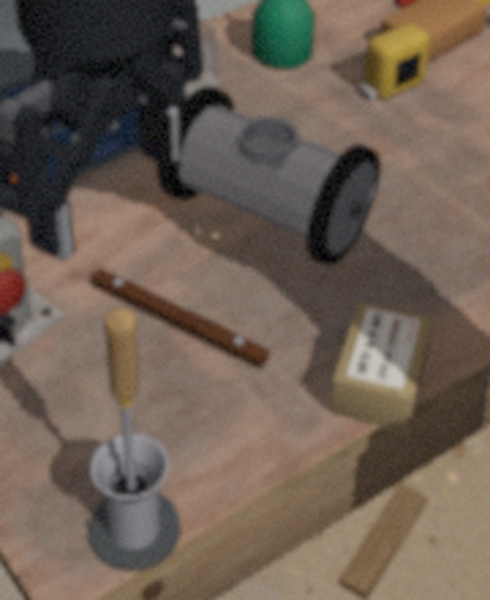

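The brush stands upright in its pot at crop (122,360), with its top at 0.21 m as at the start. The barrel's mouth faces up at crop (270,140), and nothing else has been disturbed. Handing in.

```bash
python3 -c "
from rig import sign_off
print(sign_off())"
```

```text
the job is handed in; nothing more can be done
None
```

I handed the job in at about 29 s of robot time: the barrel rests with its mouth within about 2° of straight up, it was scrubbed to the bottom twice, and the brush stands upright in its pot. On the second scrub the brush rolled the barrel about 8° to the right, so I nudged it back before taking the brush out; the tape measure, screw box and jar were not disturbed, and the judge's verdict was not shown.

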